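Wipe the sprung feeder deck clean into its chip tray

TASK

Take the scraper block from its black pad and wipe all six metal chips off the sprung feeder deck into the red tray, stroking from the hinged back to the open edge with a steady push of about 8 newtons kept up right to that edge; the springs may be set soft or stiff, so go by feel: on the front half of the deck never exceed 13 newtons, and never bottom the springs. The deck is wider than the block, so take more than one stroke; do not touch the chips with the gripper and do not disturb the tin, wrench and brush. Stand the scraper back upright on the middle of its pad and let go.

Things in the scene. Friction and masses are not known exactly. Their poses are not given: they have to be found in the camera images.
- feeder: Vibratory feeder fixed on the bench: grey frame, sprung steel deck on top, red chip tray. Origin at bench level; z up, its y axis points from the tray to the hinged back of the deck, x across. The deck's top is 75 mm above the bench, level at rest, from y = -90 mm (open edge, no fence) to y = +110 mm (hinge line); plate 6 mm thick.
- deck (a joint): Tip angle of the deck (rad) about its hinge line (feeder y = +110 mm, 69 mm above the bench). 0 = level, held up by springs; grows as the deck is pressed down, the open edge dipping by 200 mm x angle; the springs bottom at 0.09. Stiff near the hinge, softer near the open edge. The springs' setting is not known: a push of 8 N at the open edge may dip it 10 mm or not at all.
- deck_lip (a point): Middle of the deck's open edge, on its upper face; moves with the deck. Blue fences 12 mm high stand on the deck along both sides and the back: inner faces at feeder x = -76 and +76 mm and at y = +104 mm.
- tray_floor (a point): Centre of the inner floor of the red chip tray below the deck's open edge, axes as the feeder's. Tray inside 182 (x) x 112 (y) mm, floor 4 mm above the bench, walls 4 mm thick, rim 45 mm above the bench; the deck's edge overhangs its inside by 12 mm.
- scraper: Scraper block standing upright on the black pad: orange foot and wooden body 90 mm wide (its x) and 24 mm thick (its y), 34 mm high; above that a wooden grip 60 mm wide, 24 mm thick, up to 86 mm. Origin at the centre of the underside, z up. About 160 g.
- pad: Black rubber parking pad fixed on the bench, 140 (its x) x 84 (its y) x 3 mm; origin at the centre of its underside.
- tin: Closed round tin standing upright, diameter 64, 70 mm high; bystander. Origin at the centre of its underside.
- wrench: Steel wrench lying flat, 150 mm long (its x); bystander. Origin at its middle.
- brush: Brush lying flat, 150 mm long (its x); bystander. Origin at its middle.
- chip0: Loose metal chip lying on the deck, rectangle 24 x 15 mm, 6 mm thick, 14 g. Origin at the centre of its underside.
- chip1: Loose metal chip lying on the deck, round slug, diameter 20 mm, 6 mm thick, 14 g. Origin at the centre of its underside.
- chip2: Loose metal chip lying on the deck, copper-coloured rectangle 20 x 16 mm, 6 mm thick, 14 g. Origin at the centre of its underside.
- chip3: Loose metal chip lying on the deck, round slug, diameter 18 mm, 6 mm thick, 14 g. Origin at the centre of its underside.
- chip4: Loose metal chip lying on the deck, rectangle 26 x 14 mm, 6 mm thick, 14 g. Origin at the centre of its underside.
- chip5: Loose metal chip lying on the deck, square 18 x 18 mm, 6 mm thick, 14 g. Origin at the centre of its underside.
Not all that is in view belongs to the job. What is shaped like the scraper but pink or turquoise is not meant.

How it is judged:
On the way, in this order (a step that is already met when the one before it is completed fails the run):
1. the scraper is pressed on the back half of the deck (its centre more than 20 mm on the hinge's side of the feeder's origin, 1.5 N or more) (contact force between scraper and feeder above 1.5 N and y of scraper in the frame of feeder between 0.02 and 0.115 m and x of scraper in the frame of feeder between -0.075 and 0.075 m), for 0.1 s.
2. the scraper is pushed on the last 60 mm of the deck before the open edge with 6 to 12 N, for half a second (contact force between scraper and feeder between 6 and 12 N and y of scraper in the frame of feeder between -0.115 and -0.03 m and x of scraper in the frame of feeder between -0.075 and 0.075 m), for 0.5 s.
At the end, for the whole second after the job is handed in: All six chips lie at rest in the red tray (within 95 x 60 mm of its centre, below its rim), the deck has sprung back level, and the scraper stands upright (within 0.1 rad), released and at rest on its pad, its centre within 35 mm (pad x) and 30 mm (pad y) of the pad's centre (x of chip0 in the frame of tray_floor between -0.095 and 0.095 m and y of chip0 in the frame of tray_floor between -0.06 and 0.06 m and z of each of chip0, chip1, chip2, chip3, chip4, chip5 in the frame of tray_floor below 0.045 m and linear speed of each of chip0, chip1, chip2, chip3, chip4, chip5 below 0.03 m/s and x of chip1 in the frame of tray_floor between -0.095 and 0.095 m and y of chip1 in the frame of tray_floor between -0.06 and 0.06 m and x of chip2 in the frame of tray_floor between -0.095 and 0.095 m and y of chip2 in the frame of tray_floor between -0.06 and 0.06 m and x of chip3 in the frame of tray_floor between -0.095 and 0.095 m and y of chip3 in the frame of tray_floor between -0.06 and 0.06 m and x of chip4 in the frame of tray_floor between -0.095 and 0.095 m and y of chip4 in the frame of tray_floor between -0.06 and 0.06 m and x of chip5 in the frame of tray_floor between -0.095 and 0.095 m and y of chip5 in the frame of tray_floor between -0.06 and 0.06 m and x of scraper in the frame of pad between -0.035 and 0.035 m and y of scraper in the frame of pad between -0.03 and 0.03 m and angle between scraper's own z axis and vertical below 0.1 rad and z of scraper in the frame of pad below 0.008 m and linear speed of scraper below 0.02 m/s and value of joint deck below 0.01 rad); the robot touches nothing.
It fails at once if the scraper leans on the front half of the deck (from the feeder's origin to the open edge) with more than 13 N (contact force between scraper and feeder above 13 N and y of scraper in the frame of feeder between -0.115 and 0 m and x of scraper in the frame of feeder between -0.075 and 0.075 m).
It fails at once if the deck is pressed down onto its stop (tipped more than 0.08 rad, the edge down 16 mm) (value of joint deck above 0.08 rad).
It fails at once if the gripper or arm touches a chip (contact force between any of the fingers, the arm and chip0 above 0.3 N or contact force between any of the fingers, the arm and chip1 above 0.3 N or contact force between any of the fingers, the arm and chip2 above 0.3 N or contact force between any of the fingers, the arm and chip3 above 0.3 N or contact force between any of the fingers, the arm and chip4 above 0.3 N or contact force between any of the fingers, the arm and chip5 above 0.3 N).
It fails at once if the tin, wrench or brush is moved more than 25 mm (distance of any of tin, wrench, brush from where it was at the start of the episode above 0.025 m).
It also fails if it takes over 72 s, if anything falls off the work surface, if the arm or the gripper's body presses on something with over 40 N, if the wrist force passes 120 N, or if a joint passes its speed limit or range.

ROBOT

A 6-joint arm with a two-finger parallel gripper is mounted at the origin on the work surface. World frame = base frame: x ahead of the robot, y to its left, z up, the work surface at z = 0. Lengths are in m, angles in rad, forces in N, time in s.
With the tool pointing down it reaches from about 0.25 to 0.725 m from the base axis. Payload 4 kg.
Tool frame: the origin (TCP) lies at the very end of the fingers, on their centre line; the grasp point (between the pads) lies 19 mm behind it; z points along the fingers, y is the line along which they close (so a half turn about z gives the same grasp; the last joint's range is limited). The gripper opens to 85 mm and grips with 20 to 120 N. Pads are 22 mm wide; open, the fingers measure 114 mm over their backs; the gripper's body (76 mm by 85 mm) begins 54 mm behind the grasp point. The pads swing forward as they close: fully open they stand 13 mm farther back than shut.
Start: joints at [-1.307, 0.241, 0.005, 1.335, 0, 1.571], TCP at [0.13, -0.483, 0.231] pointing down, gripper open.
Joint ranges: [-2.72, 2.72], [-1.05, 1.87], [-1.09, 1.28], [-1.99, 2.15], [-1.42, 1.44], [-3.14, 3.14]. Speed limits (rad/s): [2.79, 2.79, 3.14, 3.14, 3.14, 3.14].

INTERFACE

Orientations are given as a unit quaternion [x, y, z, w].
In Python, from workcell import monitor, viewer, job gives the robot as it stands.
- The arm moves only by the tool arm_command, never from a script. Its argument "increments" is a list of rows, each an object of numbers: "dx", "dy", "dz": the shift along the tool's x, y, z in cm; "wx", "wy", "wz": the turn, a rotation vector about the tool's x, y, z in rad; "grip": the finger opening in cm, from 0 to 8.54. In form: [{"dx": .., "dy": .., "dz": .., "wx": .., "wy": .., "wz": .., "grip": ..}, ...]. A call has 1 to 10 rows; each row is the pose to reach, as a shift and turn from the pose commanded when the call began, along the tool's axes at that moment; what a row does not reach only later rows make up. A row lasts 1/10 s, in which the tool goes at most 50 mm and 8.59 degrees, less where a joint would pass 70% of its speed; a pose out of reach is approached as far as the arm can. A call with a gripper value outside its range is refused whole. The fingers move at their own pace and stop on an object; the grip force is fixed at half the most. Time passes only in rows, so rows that repeat a pose let the fingers close. It gives the time, the measured TCP pose, the force, the opening and the grip force at its end, in the units of the state.
- monitor.get_obs(): the state, without advancing time (a new reading comes with each control period).
- viewer.camera(name): name is "scene" or "top" or "wrist"; returns (picture, depth): 400x640x3 uint8, red, green, blue; 400x640 float32, m along the optical axis (not along the pixel's ray), 0 where there is no reading.
- viewer.get_calibration(name): a dict with "fovy" (degrees; the focal length in pixels is half the picture's height over the tangent of half this angle, whatever the lens; pixels are square), "cx", "cy" (the principal point, pixels), "view" (4x4, takes a point from world to camera coordinates). Camera axes: x right, y up, looking along -z (the intrinsics and any distortion apply to the point x, -y, -z); pixel columns grow to the right and rows downward; lengths in m; the calibration is good to about 2 mm. A picture is of the moment at which its call begins: read the wrist's pose just before it. get_calibration takes no time and is no camera call; for the wrist camera it gives the pose at the moment of the call.
- job.job_done(): hands the job in; it is judged then, once.
The state is a dict: "clock": time; "joint_pos": joint angles; "joint_vel": joint speeds; "tau": joint torques, N m; "eef_pos": TCP position; "tool_rot": TCP orientation; "ft_force": force on the tool from outside, world axes, zero at the start; "ft_torque": the same for the moment, N m; "grip_width": finger opening in m; "grasp_force": force on a finger pad.
Only numpy, scipy, OpenCV 4.12 (cv2) and the standard library are available. Lean on these libraries where they do the work, as an engineer would, in place of code of your own. Each camera call takes 0.05 s, during which the arm holds its last target. There are 200 camera calls.

## Working session

There is one attempt and no reset: what is moved stays moved. The work goes in short steps, Python scripts to look and compute and a tool call to move; the robot and the scene stay as the last step left them, time stands still between calls to the robot, and variables do not carry over. Pictures are saved under pics/ and viewed, at most 10 in all, crops included, and the job is handed in when it is done.

Besides the shell and the picture viewer there is one more tool, called after "Call:" by a JSON object that holds its "method" and its "body". arm_command: Moves the arm, as the interface text tells. Its arguments: {"type":"object","properties":{"increments":{"type":"array","items":{"type":"object","properties":{"dx":{"type":"number"},"dy":{"type":"number"},"dz":{"type":"number"},"wx":{"type":"number"},"wy":{"type":"number"},"wz":{"type":"number"},"grip":{"type":"number"}}}}},"required":["increments"]}

```bash
ls; mkdir -p pics; cat > h.py <<'E'
import numpy as np, cv2
from workcell import monitor, viewer, job
def cal(n):
    c=viewer.get_calibration(n); f=200/np.tan(np.radians(c['fovy'])/2); return f,c['cx'],c['cy'],np.array(c['view']),c
def snap(n,tag):
    c=cal(n); im,d=viewer.camera(n); cv2.imwrite(f'pics/{tag}.png',cv2.cvtColor(im,cv2.COLOR_RGB2BGR)); np.savez(f'pics/{tag}.npz',im=im,d=d,f=c[0],cx=c[1],cy=c[2],V=c[3]); return im,d
def px(tag,u,v,z=None):
    a=np.load(f'pics/{tag}.npz'); f,cx,cy,V=float(a['f']),float(a['cx']),float(a['cy']),a['V']
    T=np.linalg.inv(V); r=T[:3,:3]@np.array([(u-cx)/f,-(v-cy)/f,-1.]); o=T[:3,3]
    s=float(a['d'][int(v),int(u)]) if z is None else (z-o[2])/r[2]
    return o+s*r
E
python3 - <<'E'
from h import *
for n in('top','scene'):
    snap(n,n+'0'); c=cal(n); print(n,c[0],{k:v for k,v in c[4].items()})
print(monitor.get_obs())
E
```

```text
pics
top 494.20164456938744 {'fovy': 44.06568004691114, 'cx': 323.3004241779495, 'cy': 202.6049086248339, 'view': array([[-0.01543054, -0.99969359,  0.01935519,  0.01932176],
       [ 0.99437303, -0.01331365,  0.10509528, -0.57452571],
       [-0.10480539,  0.02086796,  0.99427378, -1.3211997 ],
       [ 0.        ,  0.        ,  0.        ,  1.        ]])}
scene 412.02543958802806 {'fovy': 51.78451439391567, 'cx': 326.1402988609746, 'cy': 198.98969190553808, 'view': array([[-0.6006047 ,  0.7994858 , -0.00982087,  0.3197244 ],
       [-0.49972719, -0.36576946,  0.78516587,  0.23396634],
       [ 0.62413679,  0.47648207,  0.61920765, -1.32414055],
       [ 0.        ,  0.        ,  0.        ,  1.        ]])}
{'clock': 0.1, 'joint_pos': array([-1.30701466e+00,  2.41343667e-01,  3.85003049e-03,  1.33520961e+00,
        1.90161221e-06,  1.57081043e+00]), 'joint_vel': array([ 9.62092549e-05, -2.06981518e-03,  3.64939602e-03,  3.56956131e-04,
       -6.50013998e-04, -8.36638353e-04]), 'tau': array([-1.21474000e-03, -3.73137474e+01,  2.53010595e+01,  1.08502872e-02,
        1.87503517e-06, -7.81798434e-06]), 'eef_pos': array([ 0.13021752, -0.48215109,  0.23049557]), 'tool_rot': array([ 9.91315481e-01,  1.31501739e-01, -1.24452452e-04, -9.45303093e-04]), 'ft_force': array([-0.0294263 ,  1.10826749,  0.06921441]), 'ft_torque': array([ 0.00761326,  0.00166906, -0.02375793]), 'grasp_force': 0.0, 'grip_width': 0.08521088105877739}
```

View pics/top0.png

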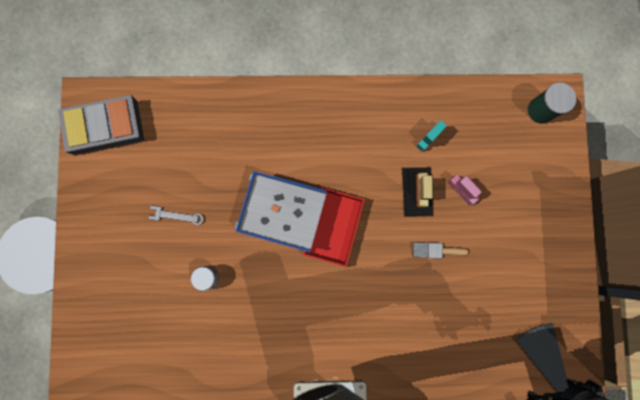

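View pics/scene0.png

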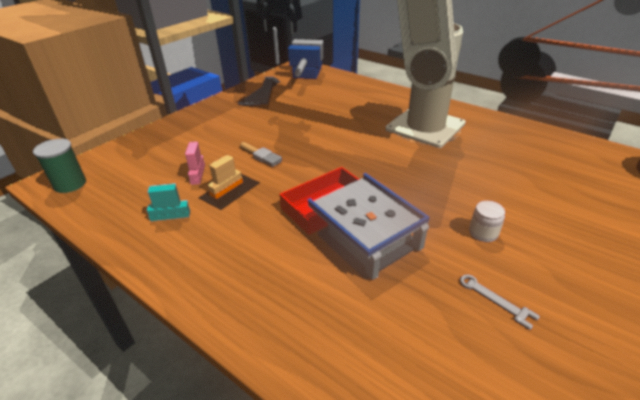

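Candidates in the top view: turquoise (432,135), pink (465,188), and wood with an orange foot on the black pad at (425,188). The last one fits. I'll confirm in an enlarged crop.

```bash
python3 - <<'E'
from h import *
im=cv2.imread('pics/top0.png'); cv2.imwrite('pics/c1.png',cv2.resize(im[160:275,230:375],None,fx=5.2,fy=5.2,interpolation=cv2.INTER_CUBIC))
im2=im[155:230,395:490]; s=cv2.imread('pics/scene0.png')[135:225,140:270]
a=cv2.resize(im2,(760,600));a=cv2.resize(im2,None,fx=5,fy=5,interpolation=cv2.INTER_CUBIC);b=cv2.resize(s,(325,225))
o=np.zeros((600,475,3),np.uint8);o[:375]=a;o[375:,:325]=b
cv2.imwrite('pics/c2.png',o)
E
```

```text
(no output)
```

View pics/c1.png

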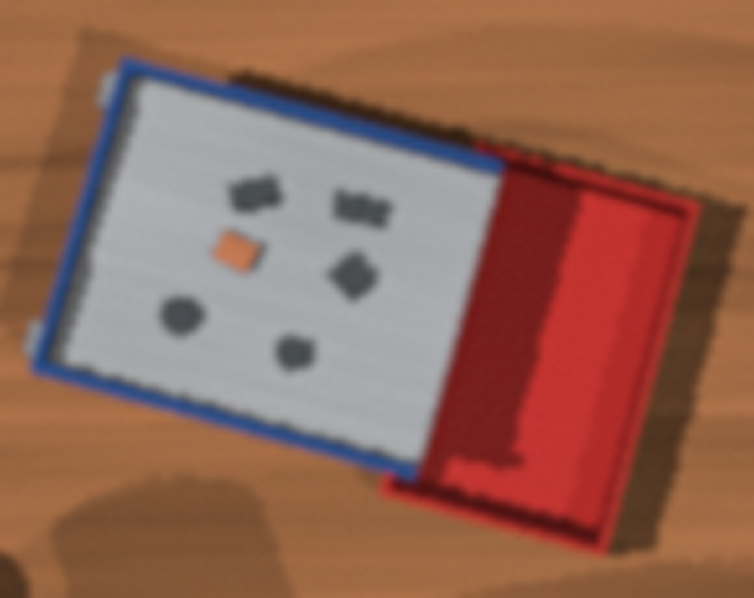

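View pics/c2.png

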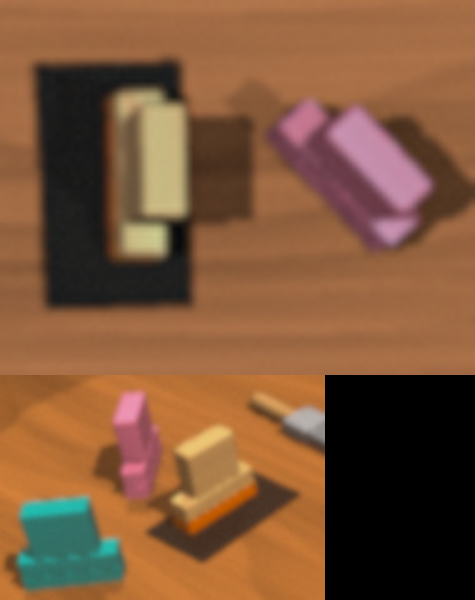

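The crop confirms it: wood body with an orange foot, upright on the black pad (c2 grip top at about (143–187, 103–218)). In c1 the deck's fence corners are at (125,60), (503,165), (415,478) and (37,372).

```bash
python3 - <<'E'
from h import *
np.set_printoptions(precision=4,suppress=True)
A=lambda u,v,z=None:px('top0',230+(u)/5.2,160+(v)/5.2,z)
B=lambda u,v,z=None:px('top0',395+u/5,155+v/5,z)
print('fence',*[A(u,v,.087) for u,v in((125,60),(503,165),(415,478),(37,372))])
print('depth',A(300,300),A(420,250),A(600,350),B(165,160),B(80,250))
print('lip',A(500,178,.075),A(428,470,.075))
print('chips',*[A(u,v,.081) for u,v in((255,194),(362,210),(238,250),(353,276),(181,316),(295,352))])
print('tray',*[A(u,v,.045) for u,v in((700,200),(607,553),(383,488))])
g=[B(u,v,.089) for u,v in((143,101),(187,103),(187,218),(139,218))];print('grip',*g,np.mean(g,0))
p=[B(u,v,.003) for u,v in((36,64),(180,61),(191,304),(46,307))];print('pad',*p,np.mean(p,0))
# point cloud of grip top and rect fits
a=np.load('pics/top0.npz');im=a['im'].astype(int)
def cloud(u0,u1,v0,v1,zl,zh):
    P=[px('top0',u,v) for v in range(v0,v1) for u in range(u0,u1)]
    P=np.array([q for q in P if zl<q[2]<zh]);r=cv2.minAreaRect((P[:,:2]*1000).astype(np.float32));print(len(P),r,np.median(P[:,2]))
cloud(410,440,165,210,.08,.1)
cloud(225,345,160,260,.082,.1)
cloud(225,345,160,260,.07,.1)
print(viewer.get_calibration('wrist'))
E
```

```text
fence [0.6533 0.1931 0.087 ] [0.5973 0.0028 0.087 ] [0.4408 0.0492 0.087 ] [0.4963 0.237  0.087 ]
depth [0.5314 0.1063 0.0743] [0.5557 0.0453 0.0772] [ 0.5078 -0.0497  0.0039] [ 0.606  -0.2639  0.09  ] [ 0.5681 -0.2358 -0.002 ]
lip [0.5922 0.0041 0.075 ] [0.4448 0.0427 0.075 ]
chips [0.5849 0.1283 0.081 ] [0.5761 0.0743 0.081 ] [0.5566 0.137  0.081 ] [0.5427 0.0792 0.081 ] [0.5237 0.1658 0.081 ] [0.5047 0.1087 0.081 ]
tray [ 0.583  -0.1008  0.045 ] [ 0.4012 -0.0486  0.045 ] [0.4362 0.066  0.045 ]
grip [ 0.6377 -0.2537  0.089 ] [ 0.6364 -0.277   0.089 ] [ 0.5753 -0.2746  0.089 ] [ 0.5756 -0.2493  0.089 ] [ 0.6063 -0.2637  0.089 ]
pad [ 0.6733 -0.2135  0.003 ] [ 0.674  -0.2951  0.003 ] [ 0.5364 -0.296   0.003 ] [ 0.5359 -0.2147  0.003 ] [ 0.6049 -0.2548  0.003 ]
209 ((607.0217895507812, -263.16790771484375), (25.674577713012695, 58.660606384277344), 89.98900604248047) 0.08872368483524506
712 ((549.14892578125, 123.15626525878906), (200.1902313232422, 166.14805603027344), 73.47233581542969) 0.08672125311198409
4778 ((550.246826171875, 126.55108642578125), (207.81463623046875, 166.235595703125), 73.55658721923828) 0.07615187648717181
{'fovy': 59.975281346631064, 'cx': 321.29531635417044, 'cy': 198.3459312207529, 'view': array([[ 0.2594, -0.9658, -0.0021, -0.4983],
       [ 0.9145,  0.2463, -0.321 ,  0.0407],
       [ 0.3106,  0.0813,  0.9471, -0.3806],
       [ 0.    ,  0.    ,  0.    ,  1.    ]])}
```

```bash
cat >> h.py <<'E'
from scipy.spatial.transform import Rotation as R
np.set_printoptions(precision=4,suppress=True)
FO=np.array([.5465,.1135]);FA=np.radians(-16.5)
FX=np.array([np.cos(FA),np.sin(FA)]);FY=np.array([-FX[1],FX[0]])
def tofeeder(p): d=np.asarray(p)[:2]-FO; return np.array([d@FX,d@FY])*1000
def fw(x,y): return FO+FX*x/1000+FY*y/1000
def inc(p,yaw,base=None):
    o=monitor.get_obs(); P,q=(o['eef_pos'],R.from_quat(o['tool_rot'])) if base is None else base
    T=R.from_matrix([[np.cos(yaw),np.sin(yaw),0],[np.sin(yaw),-np.cos(yaw),0],[0,0,-1]])
    return q.inv().apply(np.array(p)-P)*100,(q.inv()*T).as_rotvec()
E
python3 - <<'E'
from h import *
for p in((0.5849,0.1283),(0.5761,0.0743),(0.5566,0.137),(0.5427,0.0792),(0.5237,0.1658),(0.5047,0.1087),(.5185,.0234)): print(tofeeder(p))
print(inc([.6065,-.2635,.15],0))
print(fw(-28,80),fw(28,80),fw(-28,-85))
E
```

```text
[32.6153 25.0967]
[ 39.5145 -29.1789]
[ 3.0097 25.4008]
[  6.0982 -33.9668]
[-36.7151  43.6707]
[-38.7154 -16.4742]
[ -1.2572 -94.3421]
(array([51.6817, -8.6759,  8.0662]), array([-0.0019,  0.0002,  0.2638]))
[0.5424 0.1982] [0.5961 0.1823] [0.4955 0.04  ]
```

Call:
{"method": "arm_command", "body": {"increments": [{"dx": 51.7,"dy": -8.7,"dz": 8.0,"wz": 0.264,"grip": 6},{"dx": 51.7,"dy": -8.7,"dz": 8.0,"wz": 0.264,"grip": 6},{"dx": 51.7,"dy": -8.7,"dz": 8.0,"wz": 0.264,"grip": 6},{"dx": 51.7,"dy": -8.7,"dz": 8.0,"wz": 0.264,"grip": 6},{"dx": 51.7,"dy": -8.7,"dz": 8.0,"wz": 0.264,"grip": 6},{"dx": 51.7,"dy": -8.7,"dz": 8.0,"wz": 0.264,"grip": 6},{"dx": 51.7,"dy": -8.7,"dz": 8.0,"wz": 0.264,"grip": 6},{"dx": 51.7,"dy": -8.7,"dz": 8.0,"wz": 0.264,"grip": 6},{"dx": 51.7,"dy": -8.7,"dz": 8.0,"wz": 0.264,"grip": 6},{"dx": 51.7,"dy": -8.7,"dz": 8.0,"wz": 0.264,"grip": 6}]}}

```text
validation failed for argument at $.in...
```

Call:
{"method": "arm_command", "body": {"increments": [{"dx": 51.7,"dy": -8.7,"dz": 8.0,"wx": 0.0,"wy": 0.0,"wz": 0.264,"grip": 6.0}]}}

```text
clock: 0.2
eef_pos: [0.1677, -0.4666, 0.2247]
tool_rot: [0.998, 0.061, -0.001, 0.001]
ft_force: [0.2, -0.5, -0.0]
grip_width: 0.0732
grasp_force: 0.0
```

```bash
python3 -c "
from h import *
o=monitor.get_obs();print(o['clock'],o['eef_pos'],o['grip_width'])"
```

```text
0.2 [ 0.1677 -0.4666  0.2247] 0.07319777824967641
```

```bash
python3 -c "
from h import *
P0=np.array([.1302,-.4822,.2305]);g=np.array([.6065,-.2635,.15]);P=P0+.05*(g-P0)/np.linalg.norm(g-P0)
q=R.from_matrix([[1,0,0],[0,-1,0],[0,0,-1]])*R.from_rotvec([0,0,-.114])
print(inc(g,0,(P,q)))"
```

```text
(array([ 45.112 , -14.772 ,   7.2909]), array([0.   , 0.   , 0.114]))
```

Call:
{"method": "arm_command", "body": {"increments": [{"dx": 45.1,"dy": -14.8,"dz": 7.3,"wx": 0.0,"wy": 0.0,"wz": 0.114,"grip": 6.0},{"dx": 45.1,"dy": -14.8,"dz": 7.3,"wx": 0.0,"wy": 0.0,"wz": 0.114,"grip": 6.0},{"dx": 45.1,"dy": -14.8,"dz": 7.3,"wx": 0.0,"wy": 0.0,"wz": 0.114,"grip": 6.0},{"dx": 45.1,"dy": -14.8,"dz": 7.3,"wx": 0.0,"wy": 0.0,"wz": 0.114,"grip": 6.0},{"dx": 45.1,"dy": -14.8,"dz": 7.3,"wx": 0.0,"wy": 0.0,"wz": 0.114,"grip": 6.0},{"dx": 45.1,"dy": -14.8,"dz": 7.3,"wx": 0.0,"wy": 0.0,"wz": 0.114,"grip": 6.0},{"dx": 45.1,"dy": -14.8,"dz": 7.3,"wx": 0.0,"wy": 0.0,"wz": 0.114,"grip": 6.0},{"dx": 45.1,"dy": -14.8,"dz": 7.3,"wx": 0.0,"wy": 0.0,"wz": 0.114,"grip": 6.0},{"dx": 45.1,"dy": -14.8,"dz": 7.3,"wx": 0.0,"wy": 0.0,"wz": 0.114,"grip": 6.0},{"dx": 45.1,"dy": -14.8,"dz": 7.3,"wx": 0.0,"wy": 0.0,"wz": 0.114,"grip": 6.0}]}}

```text
clock: 1.2
eef_pos: [0.6004, -0.2563, 0.1498]
tool_rot: [1.0, 0.01, -0.001, -0.001]
ft_force: [-0.9, -0.4, -0.3]
grip_width: 0.0598
grasp_force: 0.0
```

Call:
{"method": "arm_command", "body": {"increments": [{"dx": 0.0,"dy": 0.0,"dz": 0.0,"wx": 0.0,"wy": 0.0,"wz": 0.0,"grip": 6.0},{"dx": 0.0,"dy": 0.0,"dz": 0.0,"wx": 0.0,"wy": 0.0,"wz": 0.0,"grip": 6.0},{"dx": 0.0,"dy": 0.0,"dz": 0.0,"wx": 0.0,"wy": 0.0,"wz": 0.0,"grip": 6.0}]}}

```text
clock: 1.5
eef_pos: [0.5969, -0.2595, 0.1515]
tool_rot: [1.0, 0.008, -0.001, -0.0]
ft_force: [-0.3, -0.9, -0.1]
grip_width: 0.0597
grasp_force: 0.0
```

```bash
python3 -c "
from h import *
snap('wrist','w0');snap('wrist','w1')
print(inc([.6065,-.2635,.046],0),monitor.get_obs()['eef_pos'])"
```

```text
(array([ 0.9568,  0.3603, 10.615 ]), array([ 0.0002, -0.    ,  0.0153])) [ 0.5969 -0.26    0.1521]
```

View pics/w1.png

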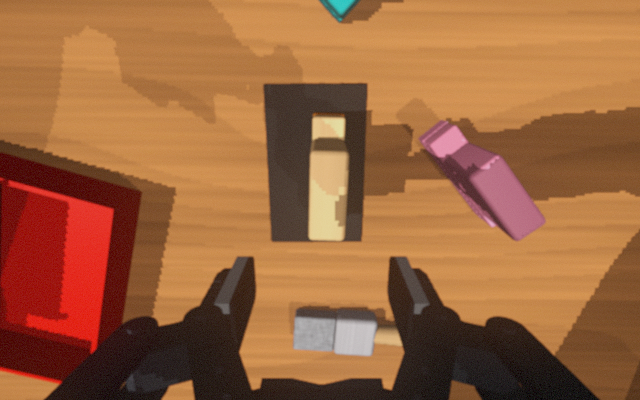

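Wrist view: grip top at (311,150)–(349,150)–(345,240)–(309,240), pad corners at (265,84), (367,84), (362,241), (271,241). The fingers straddle the grip.

```bash
python3 -c "
from h import *
for n,L,z in(('grip',((311,150),(349,150),(345,240),(309,240)),.089),('pad',((265,84),(367,84),(362,241),(271,241)),.003)):
  q=np.array([px('w1',u,v,z) for u,v in L]);print(n,q[:,:2].ravel(),q.mean(0))
"
```

```text
grip [ 0.6404 -0.2524  0.6408 -0.275   0.5817 -0.2748  0.5814 -0.2514] [ 0.6111 -0.2634  0.089 ]
pad [ 0.6765 -0.2132  0.6776 -0.2944  0.5398 -0.2976  0.5386 -0.2135] [ 0.6081 -0.2547  0.003 ]
```

Call:
{"method": "arm_command", "body": {"increments": [{"dx": 1.2,"dy": 0.35,"dz": 3.5,"wx": 0.0,"wy": 0.0,"wz": 0.015,"grip": 6.0},{"dx": 1.2,"dy": 0.35,"dz": 7.0,"wx": 0.0,"wy": 0.0,"wz": 0.015,"grip": 6.0},{"dx": 1.2,"dy": 0.35,"dz": 10.0,"wx": 0.0,"wy": 0.0,"wz": 0.015,"grip": 6.0},{"dx": 1.2,"dy": 0.35,"dz": 10.5,"wx": 0.0,"wy": 0.0,"wz": 0.015,"grip": 6.0},{"dx": 1.2,"dy": 0.35,"dz": 10.5,"wx": 0.0,"wy": 0.0,"wz": 0.015,"grip": 6.0},{"dx": 1.2,"dy": 0.35,"dz": 10.5,"wx": 0.0,"wy": 0.0,"wz": 0.015,"grip": 6.0}]}}

```text
clock: 2.2
eef_pos: [0.611, -0.2633, 0.0489]
tool_rot: [1.0, 0.001, 0.002, 0.001]
ft_force: [-0.6, -0.5, 0.7]
grip_width: 0.0602
grasp_force: 0.0
```

```bash
python3 -c "
from h import *
print(inc([.609,-.2635,.045],0),monitor.get_obs()['eef_pos'])"
```

```text
(array([-0.2011,  0.0166,  0.3936]), array([ 0.0014, -0.0031,  0.0013])) [ 0.611  -0.2633  0.0489]
```

Call:
{"method": "arm_command", "body": {"increments": [{"dx": -0.1,"dy": 0.0,"dz": 0.3,"wx": 0.0,"wy": 0.0,"wz": 0.0,"grip": 6.0},{"dx": -0.1,"dy": 0.0,"dz": 0.3,"wx": 0.0,"wy": 0.0,"wz": 0.0,"grip": 1.5},{"dx": -0.1,"dy": 0.0,"dz": 0.3,"wx": 0.0,"wy": 0.0,"wz": 0.0,"grip": 1.5},{"dx": -0.1,"dy": 0.0,"dz": 0.3,"wx": 0.0,"wy": 0.0,"wz": 0.0,"grip": 1.5},{"dx": -0.1,"dy": 0.0,"dz": 0.3,"wx": 0.0,"wy": 0.0,"wz": 0.0,"grip": 1.5},{"dx": -0.1,"dy": 0.0,"dz": 0.3,"wx": 0.0,"wy": 0.0,"wz": 0.0,"grip": 1.5},{"dx": -0.1,"dy": 0.0,"dz": 0.3,"wx": 0.0,"wy": 0.0,"wz": 0.0,"grip": 1.5},{"dx": -0.1,"dy": 0.0,"dz": 0.3,"wx": 0.0,"wy": 0.0,"wz": 0.0,"grip": 1.5}]}}

```text
clock: 3.0
eef_pos: [0.6094, -0.2624, 0.0445]
tool_rot: [1.0, 0.001, 0.001, 0.0]
ft_force: [-0.4, 0.3, 5.5]
grip_width: 0.0234
grasp_force: 59.3
```

```bash
python3 -c "
from h import *
o=monitor.get_obs();print(o['eef_pos'],o['ft_force'],o['grasp_force'],o['grip_width'])
for i in range(3):viewer.camera('wrist');print(monitor.get_obs()['ft_force'],monitor.get_obs()['eef_pos'])"
```

```text
[ 0.6094 -0.2624  0.0445] [-0.3872  0.2928  5.4731] 59.315358996391296 0.02338400294815134
[-1.5403 -0.1964  5.6464] [ 0.6094 -0.2624  0.0445]
[-1.2098  0.7619  6.0894] [ 0.6094 -0.2624  0.0445]
[-1.7385 -0.3185  5.55  ] [ 0.6094 -0.2624  0.0445]
```

Call:
{"method": "arm_command", "body": {"increments": [{"dx": 0.0,"dy": 0.0,"dz": -3.0,"wx": 0.0,"wy": 0.0,"wz": 0.0,"grip": 1.5},{"dx": 0.0,"dy": 0.0,"dz": -8.0,"wx": 0.0,"wy": 0.0,"wz": 0.0,"grip": 1.5},{"dx": -0.1,"dy": -3.0,"dz": -12.0,"wx": 0.0,"wy": 0.0,"wz": 0.0,"grip": 1.5},{"dx": -0.3,"dy": -7.0,"dz": -14.0,"wx": 0.0,"wy": 0.0,"wz": 0.05,"grip": 1.5},{"dx": -0.5,"dy": -11.5,"dz": -14.0,"wx": 0.0,"wy": 0.0,"wz": 0.1,"grip": 1.5},{"dx": -0.7,"dy": -16.0,"dz": -14.0,"wx": 0.0,"wy": 0.0,"wz": 0.15,"grip": 1.5},{"dx": -0.9,"dy": -20.5,"dz": -14.0,"wx": 0.0,"wy": 0.0,"wz": 0.2,"grip": 1.5},{"dx": -1.1,"dy": -25.0,"dz": -14.0,"wx": 0.0,"wy": 0.0,"wz": 0.24,"grip": 1.5},{"dx": -1.2,"dy": -29.0,"dz": -14.0,"wx": 0.0,"wy": 0.0,"wz": 0.27,"grip": 1.5},{"dx": -1.3,"dy": -32.0,"dz": -14.0,"wx": 0.0,"wy": 0.0,"wz": 0.288,"grip": 1.5}]}}

```text
clock: 4.15
eef_pos: [0.5751, -0.0981, 0.1832]
tool_rot: [0.995, -0.096, 0.001, -0.023]
ft_force: [-0.3, -0.1, -1.1]
grip_width: 0.0232
grasp_force: 59.4
```

```bash
python3 - <<'E'
from h import *
F=[]
for i in range(6): viewer.camera('wrist');F.append(monitor.get_obs()['ft_force'])
snap('wrist','w2');print(np.array(F),inc([*fw(28,80),.16],FA),monitor.get_obs()['eef_pos'],monitor.get_obs()['grip_width'])
E
```

```text
[[-2.096  -1.7898 -1.5774]
 [ 0.3769 -0.1748 -1.4461]
 [ 1.11    0.2916 -1.8941]
 [-0.1483  0.271  -1.6366]
 [-0.2193  0.1622 -1.9546]
 [-0.2477 -0.1465 -1.5472]] (array([ -3.2942, -27.6324,   3.6836]), array([-0.0472,  0.0043,  0.098 ])) [ 0.576  -0.0967  0.1837] 0.02359943788325524
```

View pics/w2.png

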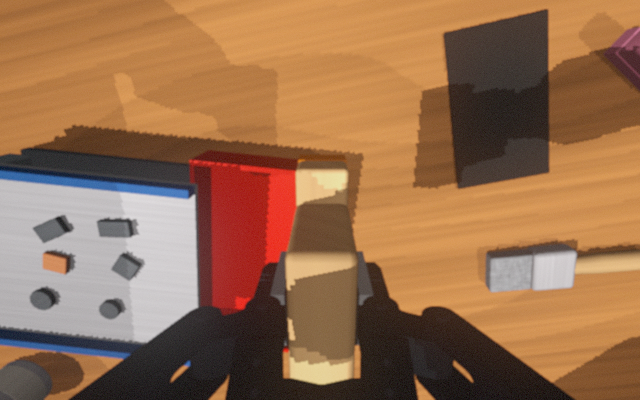

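```bash
python3 - <<'E'
from h import *
for u,v,z in((196,186,.087),(198,195,.075),(199,290,.075),(0,172,.087),(30,176,.087)): p=px('w2',u,v,z);print(u,v,p,tofeeder(p))
for u,v in((52,229),(117,228),(57,262),(127,266),(44,298),(111,308)): print(tofeeder(px('w2',u,v,.08)))
E
```

```text
196 186 [ 0.6039 -0.0037  0.087 ] [ 88.3495 -96.0281]
198 195 [0.594  0.0028 0.075 ] [ 77.0068 -92.6248]
199 290 [0.5115 0.0282 0.075 ] [ -9.2917 -91.7292]
0 172 [0.6406 0.139  0.087 ] [82.9875 51.1788]
30 176 [0.6336 0.1176 0.087 ] [82.3589 28.631 ]
[36.5365 24.9252]
[ 43.7086 -28.7732]
[ 6.334  25.5246]
[  9.877  -33.8546]
[-31.2951  42.8388]
[-33.9464 -15.9066]
```

Call:
{"method": "arm_command", "body": {"increments": [{"dx": -0.6,"dy": -4.0,"dz": 0.0,"wx": -0.02,"wy": 0.0,"wz": 0.05,"grip": 1.5},{"dx": -1.0,"dy": -8.0,"dz": 0.5,"wx": -0.047,"wy": 0.0,"wz": 0.098,"grip": 1.5},{"dx": -1.4,"dy": -12.0,"dz": 0.5,"wx": -0.047,"wy": 0.0,"wz": 0.098,"grip": 1.5},{"dx": -1.9,"dy": -16.0,"dz": 0.5,"wx": -0.047,"wy": 0.0,"wz": 0.098,"grip": 1.5},{"dx": -2.4,"dy": -20.0,"dz": 0.5,"wx": -0.047,"wy": 0.0,"wz": 0.098,"grip": 1.5},{"dx": -2.9,"dy": -24.0,"dz": 0.5,"wx": -0.047,"wy": 0.0,"wz": 0.098,"grip": 1.5},{"dx": -3.3,"dy": -27.6,"dz": 1.5,"wx": -0.047,"wy": 0.0,"wz": 0.098,"grip": 1.5},{"dx": -3.3,"dy": -27.6,"dz": 1.5,"wx": -0.047,"wy": 0.0,"wz": 0.098,"grip": 1.5},{"dx": -3.3,"dy": -27.6,"dz": 1.5,"wx": -0.047,"wy": 0.0,"wz": 0.098,"grip": 1.5},{"dx": -3.3,"dy": -27.6,"dz": 1.5,"wx": -0.047,"wy": 0.0,"wz": 0.098,"grip": 1.5}]}}

```text
clock: 5.5
eef_pos: [0.5431, -0.1029, 0.1839]
tool_rot: [0.994, -0.104, -0.001, -0.021]
ft_force: [-0.2, 0.3, -1.6]
grip_width: 0.0234
grasp_force: 59.3
```

```bash
python3 - <<'E'
from h import *
for i in range(3): viewer.camera('wrist')
o=monitor.get_obs();print(inc([*fw(28,80),.125],FA),o['eef_pos'],o['tool_rot'],tofeeder(o['eef_pos']),o['joint_pos'],o['ft_force'])
E
```

```text
(array([ -0.7039, -28.7287,   7.0755]), array([-0.0403,  0.0078,  0.0793])) [ 0.5433 -0.1029  0.184 ] [ 0.9944 -0.1041 -0.0009 -0.0205] [  58.3959 -208.4198] [-0.2095  0.3735  0.0647  1.2681  0.0406  3.1406] [-0.5099 -0.0177 -2.4445]
```

Call:
{"method": "arm_command", "body": {"increments": [{"dx": -0.0,"dy": -1.5,"dz": 0.0,"wx": 0.0,"wy": 0.0,"wz": -0.145,"grip": 1.5},{"dx": -0.1,"dy": -3.0,"dz": 0.0,"wx": 0.0,"wy": 0.0,"wz": -0.29,"grip": 1.5},{"dx": -0.1,"dy": -4.5,"dz": 0.0,"wx": 0.0,"wy": 0.0,"wz": -0.435,"grip": 1.5},{"dx": -0.2,"dy": -6.0,"dz": 0.0,"wx": 0.0,"wy": 0.0,"wz": -0.58,"grip": 1.5},{"dx": -0.2,"dy": -7.5,"dz": 0.0,"wx": 0.0,"wy": 0.0,"wz": -0.725,"grip": 1.5},{"dx": -0.3,"dy": -9.0,"dz": 0.0,"wx": 0.0,"wy": 0.0,"wz": -0.87,"grip": 1.5},{"dx": -0.3,"dy": -10.5,"dz": 0.0,"wx": 0.0,"wy": 0.0,"wz": -1.015,"grip": 1.5},{"dx": -0.4,"dy": -12.0,"dz": 0.0,"wx": 0.0,"wy": 0.0,"wz": -1.16,"grip": 1.5},{"dx": -0.4,"dy": -13.5,"dz": 0.0,"wx": 0.0,"wy": 0.0,"wz": -1.3,"grip": 1.5},{"dx": -0.5,"dy": -15.0,"dz": 0.0,"wx": 0.0,"wy": 0.0,"wz": -1.45,"grip": 1.5}]}}

```text
clock: 6.65
eef_pos: [0.5699, 0.0454, 0.1901]
tool_rot: [0.812, 0.584, 0.013, -0.016]
ft_force: [0.8, -0.1, -0.9]
grip_width: 0.023
grasp_force: 59.4
```

```bash
sed -i 's/^FO=.*;FA/FO=np.array([.5468,.1118]);FA/' h.py; python3 - <<'E'
from h import *
for i in range(2): viewer.camera('wrist')
o=monitor.get_obs();print(inc([*fw(28,80),.15],FA+np.pi),o['eef_pos'],o['tool_rot'],tofeeder(o['eef_pos']),o['joint_pos'],o['ft_force'])
E
```

```text
(array([13.3815, -1.7581,  4.5758]), array([ 0.0241, -0.0398, -1.6093])) [0.57   0.0464 0.1901] [ 0.8125  0.5826  0.0133 -0.0161] [ 40.7812 -56.1424] [0.0593 0.3981 0.1177 1.2851 0.0414 1.9569] [ 0.016   0.0273 -1.6986]
```

Call:
{"method": "arm_command", "body": {"increments": [{"dx": 1.5,"dy": -0.2,"dz": 0.0,"wx": 0.0,"wy": 0.0,"wz": -0.145,"grip": 1.5},{"dx": 3.0,"dy": -0.4,"dz": 0.0,"wx": 0.0,"wy": 0.0,"wz": -0.29,"grip": 1.5},{"dx": 4.5,"dy": -0.6,"dz": 0.0,"wx": 0.0,"wy": 0.0,"wz": -0.435,"grip": 1.5},{"dx": 6.0,"dy": -0.8,"dz": 0.0,"wx": 0.01,"wy": -0.01,"wz": -0.58,"grip": 1.5},{"dx": 7.5,"dy": -1.0,"dz": 0.5,"wx": 0.01,"wy": -0.02,"wz": -0.725,"grip": 1.5},{"dx": 9.0,"dy": -1.2,"dz": 1.0,"wx": 0.02,"wy": -0.03,"wz": -0.87,"grip": 1.5},{"dx": 10.5,"dy": -1.4,"dz": 1.5,"wx": 0.024,"wy": -0.04,"wz": -1.015,"grip": 1.5},{"dx": 12.0,"dy": -1.6,"dz": 2.0,"wx": 0.024,"wy": -0.04,"wz": -1.16,"grip": 1.5},{"dx": 13.4,"dy": -1.76,"dz": 2.5,"wx": 0.024,"wy": -0.04,"wz": -1.3,"grip": 1.5},{"dx": 13.4,"dy": -1.76,"dz": 3.0,"wx": 0.024,"wy": -0.04,"wz": -1.45,"grip": 1.5}]}}

```text
clock: 7.75
eef_pos: [0.5968, 0.1795, 0.1652]
tool_rot: [0.221, 0.975, -0.001, -0.001]
ft_force: [-0.4, -0.4, -2.2]
grip_width: 0.0233
grasp_force: 59.4
```

Call:
{"method": "arm_command", "body": {"increments": [{"dx": 0.0,"dy": 0.0,"dz": 0.0,"wx": 0.0,"wy": 0.0,"wz": -0.14,"grip": 1.5},{"dx": 0.0,"dy": 0.0,"dz": 0.0,"wx": 0.0,"wy": 0.0,"wz": -0.16,"grip": 1.5},{"dx": 0.0,"dy": 0.0,"dz": 0.0,"wx": 0.0,"wy": 0.0,"wz": -0.16,"grip": 1.5},{"dx": 0.0,"dy": 0.0,"dz": 0.0,"wx": 0.0,"wy": 0.0,"wz": -0.16,"grip": 1.5}]}}

```text
clock: 8.15
eef_pos: [0.5965, 0.1779, 0.1658]
tool_rot: [0.146, 0.989, -0.001, -0.002]
ft_force: [-0.9, 0.2, -2.3]
grip_width: 0.0232
grasp_force: 59.4
```

```bash
python3 - <<'E'
from h import *
F=[]
for i in range(4): viewer.camera('wrist');F.append(monitor.get_obs()['ft_force'])
o=monitor.get_obs();print(inc([*fw(28,80),.124],FA+np.pi),o['eef_pos'],o['tool_rot'],tofeeder(o['eef_pos']),o['joint_pos'],np.mean(F,0))
E
```

```text
(array([0.0619, 0.2379, 4.1824]), array([-0.0021, -0.003 , -0.0032])) [0.5964 0.1781 0.1658] [ 0.1451  0.9894 -0.0008 -0.0016] [28.7355 77.7065] [ 0.2903  0.5196  0.2458  1.3006 -0.0001  0.5815] [ 0.2132  0.0129 -1.8309]
```

Call:
{"method": "arm_command", "body": {"increments": [{"dx": 0.2,"dy": 0.2,"dz": 1.5,"wx": 0.0,"wy": 0.0,"wz": 0.0,"grip": 1.5},{"dx": 0.2,"dy": 0.2,"dz": 3.0,"wx": 0.0,"wy": 0.0,"wz": 0.0,"grip": 1.5},{"dx": 0.2,"dy": 0.2,"dz": 4.0,"wx": 0.0,"wy": 0.0,"wz": 0.0,"grip": 1.5},{"dx": 0.2,"dy": 0.2,"dz": 4.4,"wx": 0.0,"wy": 0.0,"wz": 0.0,"grip": 1.5},{"dx": 0.2,"dy": 0.2,"dz": 4.6,"wx": 0.0,"wy": 0.0,"wz": 0.0,"grip": 1.5},{"dx": 0.2,"dy": 0.2,"dz": 4.6,"wx": 0.0,"wy": 0.0,"wz": 0.0,"grip": 1.5}]}}

```text
clock: 8.95
eef_pos: [0.595, 0.1808, 0.1199]
tool_rot: [0.145, 0.989, -0.001, -0.002]
ft_force: [-0.9, -0.7, -1.9]
grip_width: 0.0234
grasp_force: 59.4
```

```bash
cat > st.py <<'E'
from h import *
F=[]
for i in range(4): viewer.camera('wrist');F.append(monitor.get_obs()['ft_force'])
o=monitor.get_obs();m=np.mean(F,0);print(round(o['clock'],2),o['eef_pos'],o['tool_rot'],'feeder',tofeeder(o['eef_pos']),'F',m,'N',m[2]+1.7)
E
python3 st.py; python3 -c "
from h import *
snap('wrist','w3');snap('scene','s3')
a=cv2.imread('pics/w3.png');b=cv2.imread('pics/s3.png')[140:290,270:450]
o=np.vstack([cv2.resize(a[:,:],(480,300)),cv2.resize(b,(360,300),interpolation=cv2.INTER_CUBIC)[:, :].repeat(1,1) if 0 else cv2.copyMakeBorder(cv2.resize(b,(360,300),interpolation=cv2.INTER_CUBIC),0,0,0,120,cv2.BORDER_CONSTANT)])
cv2.imwrite('pics/c3.png',o)"
```

```text
9.15 [0.5953 0.1809 0.1204] [ 0.1445  0.9895 -0.0006 -0.0012] feeder [26.8475 79.9989] F [-0.2147  0.0786 -1.686 ] N 0.013961716379055966
```

View pics/c3.png

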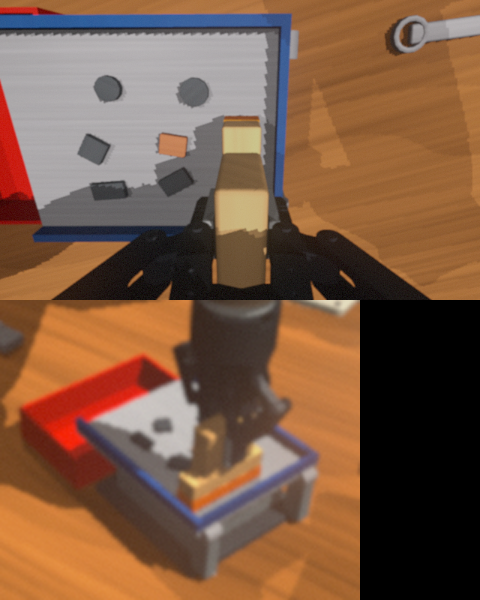

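Call:
{"method": "arm_command", "body": {"increments": [{"dx": 0.0,"dy": 0.0,"dz": 0.1,"wx": 0.0,"wy": 0.0,"wz": 0.0,"grip": 1.5},{"dx": 0.0,"dy": 0.0,"dz": 0.2,"wx": 0.0,"wy": 0.0,"wz": 0.0,"grip": 1.5},{"dx": 0.0,"dy": 0.0,"dz": 0.3,"wx": 0.0,"wy": 0.0,"wz": 0.0,"grip": 1.5},{"dx": 0.0,"dy": 0.0,"dz": 0.35,"wx": 0.0,"wy": 0.0,"wz": 0.0,"grip": 1.5},{"dx": 0.0,"dy": 0.0,"dz": 0.35,"wx": 0.0,"wy": 0.0,"wz": 0.0,"grip": 1.5}]}}

```text
clock: 9.75
eef_pos: [0.5947, 0.1808, 0.1165]
tool_rot: [0.144, 0.99, -0.001, -0.002]
ft_force: [-1.0, -0.2, 1.7]
grip_width: 0.0232
grasp_force: 59.9
```

```bash
python3 st.py
```

```text
9.95 [0.5947 0.1807 0.1165] [ 0.1444  0.9895 -0.0008 -0.0017] feeder [26.3849 79.7266] F [-1.8069 -0.0186  1.5606] N 3.2605863609935843
```

Call:
{"method": "arm_command", "body": {"increments": [{"dx": 0.0,"dy": 0.0,"dz": 0.05,"wx": 0.0,"wy": 0.0,"wz": 0.0,"grip": 1.5},{"dx": 0.0,"dy": 0.0,"dz": 0.05,"wx": 0.0,"wy": 0.0,"wz": 0.0,"grip": 1.5},{"dx": 0.0,"dy": 0.0,"dz": 0.05,"wx": 0.0,"wy": 0.0,"wz": 0.0,"grip": 1.5}]}}

```text
clock: 10.25
eef_pos: [0.5948, 0.1808, 0.1165]
tool_rot: [0.144, 0.99, -0.001, -0.002]
ft_force: [-2.6, -1.8, 5.0]
grip_width: 0.0238
grasp_force: 60.4
```

```bash
python3 st.py
```

```text
10.45 [0.5947 0.1808 0.1164] [ 0.1445  0.9895 -0.0008 -0.0016] feeder [26.3648 79.7477] F [-3.4701 -0.3118  5.2513] N 6.951323645805149
```

Call:
{"method": "arm_command", "body": {"increments": [{"dx": 0.0,"dy": -0.4,"dz": 0.0,"wx": 0.0,"wy": 0.0,"wz": 0.0,"grip": 1.5},{"dx": 0.0,"dy": -0.8,"dz": 0.0,"wx": 0.0,"wy": 0.0,"wz": 0.0,"grip": 1.5},{"dx": 0.0,"dy": -1.2,"dz": 0.0,"wx": 0.0,"wy": 0.0,"wz": 0.0,"grip": 1.5},{"dx": 0.0,"dy": -1.6,"dz": 0.0,"wx": 0.0,"wy": 0.0,"wz": 0.0,"grip": 1.5},{"dx": 0.0,"dy": -2.0,"dz": 0.0,"wx": 0.0,"wy": 0.0,"wz": 0.0,"grip": 1.5},{"dx": 0.0,"dy": -2.4,"dz": 0.0,"wx": 0.0,"wy": 0.0,"wz": 0.0,"grip": 1.5},{"dx": 0.0,"dy": -2.8,"dz": 0.0,"wx": 0.0,"wy": 0.0,"wz": 0.0,"grip": 1.5}]}}

```text
clock: 11.15
eef_pos: [0.5875, 0.1541, 0.1165]
tool_rot: [0.144, 0.99, -0.0, -0.001]
ft_force: [0.8, 4.1, 5.2]
grip_width: 0.0236
grasp_force: 60.3
```

```bash
python3 st.py
```

```text
11.35 [0.5873 0.1535 0.1164] [ 0.1447  0.9895 -0.0007 -0.001 ] feeder [26.9705 51.4704] F [0.8342 2.3864 5.873 ] N 7.573037556146339
```

Call:
{"method": "arm_command", "body": {"increments": [{"dx": 0.0,"dy": -0.4,"dz": 0.0,"wx": 0.0,"wy": 0.0,"wz": 0.0,"grip": 1.5},{"dx": 0.0,"dy": -0.8,"dz": 0.0,"wx": 0.0,"wy": 0.0,"wz": 0.0,"grip": 1.5},{"dx": 0.0,"dy": -1.2,"dz": 0.0,"wx": 0.0,"wy": 0.0,"wz": 0.0,"grip": 1.5},{"dx": 0.0,"dy": -1.6,"dz": 0.0,"wx": 0.0,"wy": 0.0,"wz": 0.0,"grip": 1.5},{"dx": 0.0,"dy": -2.0,"dz": 0.0,"wx": 0.0,"wy": 0.0,"wz": 0.0,"grip": 1.5},{"dx": 0.0,"dy": -2.4,"dz": 0.0,"wx": 0.0,"wy": 0.0,"wz": 0.0,"grip": 1.5},{"dx": 0.0,"dy": -2.8,"dz": 0.0,"wx": 0.0,"wy": 0.0,"wz": 0.0,"grip": 1.5}]}}

```text
clock: 12.05
eef_pos: [0.5794, 0.1273, 0.1165]
tool_rot: [0.144, 0.99, -0.0, -0.001]
ft_force: [1.1, 4.5, 4.9]
grip_width: 0.0232
grasp_force: 60.2
```

```bash
python3 st.py
```

```text
12.25 [0.5792 0.1267 0.1164] [ 0.1447  0.9895 -0.0008 -0.0011] feeder [26.8513 23.4552] F [0.8728 2.9268 5.2391] N 6.9390571830719
```

Call:
{"method": "arm_command", "body": {"increments": [{"dx": 0.0,"dy": -0.4,"dz": 0.0,"wx": 0.0,"wy": 0.0,"wz": 0.0,"grip": 1.5},{"dx": 0.0,"dy": -0.8,"dz": 0.0,"wx": 0.0,"wy": 0.0,"wz": 0.0,"grip": 1.5},{"dx": 0.0,"dy": -1.2,"dz": 0.01,"wx": 0.0,"wy": 0.0,"wz": 0.0,"grip": 1.5},{"dx": 0.0,"dy": -1.6,"dz": 0.01,"wx": 0.0,"wy": 0.0,"wz": 0.0,"grip": 1.5},{"dx": 0.0,"dy": -2.0,"dz": 0.01,"wx": 0.0,"wy": 0.0,"wz": 0.0,"grip": 1.5},{"dx": 0.0,"dy": -2.4,"dz": 0.01,"wx": 0.0,"wy": 0.0,"wz": 0.0,"grip": 1.5},{"dx": 0.0,"dy": -2.8,"dz": 0.01,"wx": 0.0,"wy": 0.0,"wz": 0.0,"grip": 1.5}]}}

```text
clock: 12.95
eef_pos: [0.5714, 0.1005, 0.1164]
tool_rot: [0.144, 0.99, 0.0, -0.001]
ft_force: [0.6, 3.8, 6.2]
grip_width: 0.0229
grasp_force: 60.3
```

```bash
python3 st.py
```

```text
13.15 [0.5712 0.1    0.1164] [ 0.1446  0.9895 -0.0007 -0.0011] feeder [26.7735 -4.4275] F [0.8465 2.5139 5.2828] N 6.982806042899632
```

Call:
{"method": "arm_command", "body": {"increments": [{"dx": 0.0,"dy": -0.4,"dz": 0.0,"wx": 0.0,"wy": 0.0,"wz": 0.0,"grip": 1.5},{"dx": 0.0,"dy": -0.8,"dz": 0.01,"wx": 0.0,"wy": 0.0,"wz": 0.0,"grip": 1.5},{"dx": 0.0,"dy": -1.2,"dz": 0.01,"wx": 0.0,"wy": 0.0,"wz": 0.0,"grip": 1.5},{"dx": 0.0,"dy": -1.6,"dz": 0.01,"wx": 0.0,"wy": 0.0,"wz": 0.0,"grip": 1.5},{"dx": 0.0,"dy": -2.0,"dz": 0.01,"wx": 0.0,"wy": 0.0,"wz": 0.0,"grip": 1.5},{"dx": 0.0,"dy": -2.4,"dz": 0.01,"wx": 0.0,"wy": 0.0,"wz": 0.0,"grip": 1.5},{"dx": 0.0,"dy": -2.8,"dz": 0.01,"wx": 0.0,"wy": 0.0,"wz": 0.0,"grip": 1.5}]}}

```text
clock: 13.85
eef_pos: [0.5634, 0.0738, 0.1164]
tool_rot: [0.144, 0.99, 0.0, -0.001]
ft_force: [0.7, 4.5, 5.3]
grip_width: 0.0234
grasp_force: 60.2
```

```bash
python3 st.py
```

```text
14.05 [0.5632 0.0732 0.1164] [ 0.1446  0.9895 -0.0006 -0.001 ] feeder [ 26.7112 -32.3481] F [0.7438 2.5112 5.5726] N 7.272572819539785
```

Call:
{"method": "arm_command", "body": {"increments": [{"dx": 0.0,"dy": -0.4,"dz": 0.0,"wx": 0.0,"wy": 0.0,"wz": 0.0,"grip": 1.5},{"dx": 0.0,"dy": -0.8,"dz": 0.01,"wx": 0.0,"wy": 0.0,"wz": 0.0,"grip": 1.5},{"dx": 0.0,"dy": -1.2,"dz": 0.01,"wx": 0.0,"wy": 0.0,"wz": 0.0,"grip": 1.5},{"dx": 0.0,"dy": -1.6,"dz": 0.01,"wx": 0.0,"wy": 0.0,"wz": 0.0,"grip": 1.5},{"dx": 0.0,"dy": -2.0,"dz": 0.01,"wx": 0.0,"wy": 0.0,"wz": 0.0,"grip": 1.5},{"dx": 0.0,"dy": -2.4,"dz": 0.01,"wx": 0.0,"wy": 0.0,"wz": 0.0,"grip": 1.5},{"dx": 0.0,"dy": -2.8,"dz": 0.01,"wx": 0.0,"wy": 0.0,"wz": 0.0,"grip": 1.5}]}}

```text
clock: 14.75
eef_pos: [0.5554, 0.047, 0.1164]
tool_rot: [0.144, 0.99, 0.0, -0.001]
ft_force: [1.1, 4.2, 5.2]
grip_width: 0.0233
grasp_force: 60.3
```

```bash
python3 st.py
```

```text
14.95 [0.5552 0.0464 0.1164] [ 0.1446  0.9895 -0.0006 -0.001 ] feeder [ 26.6453 -60.3399] F [0.8152 2.6037 5.9707] N 7.670725709350047
```

Call:
{"method": "arm_command", "body": {"increments": [{"dx": 0.0,"dy": -0.4,"dz": 0.0,"wx": 0.0,"wy": 0.0,"wz": 0.0,"grip": 1.5},{"dx": 0.0,"dy": -0.8,"dz": 0.0,"wx": 0.0,"wy": 0.0,"wz": 0.0,"grip": 1.5},{"dx": 0.0,"dy": -1.2,"dz": 0.0,"wx": 0.0,"wy": 0.0,"wz": 0.0,"grip": 1.5},{"dx": 0.0,"dy": -1.6,"dz": 0.0,"wx": 0.0,"wy": 0.0,"wz": 0.0,"grip": 1.5},{"dx": 0.0,"dy": -2.0,"dz": 0.0,"wx": 0.0,"wy": 0.0,"wz": 0.0,"grip": 1.5},{"dx": 0.0,"dy": -2.4,"dz": 0.0,"wx": 0.0,"wy": 0.0,"wz": 0.0,"grip": 1.5},{"dx": 0.0,"dy": -2.6,"dz": 0.0,"wx": 0.0,"wy": 0.0,"wz": 0.0,"grip": 1.5}]}}

```text
clock: 15.65
eef_pos: [0.5478, 0.0218, 0.1164]
tool_rot: [0.145, 0.99, -0.0, -0.001]
ft_force: [1.2, 3.9, 6.5]
grip_width: 0.0236
grasp_force: 60.3
```

```bash
python3 st.py; python3 -c "
from h import *
snap('scene','s4');snap('wrist','w4')
a=cv2.imread('pics/w4.png');b=cv2.imread('pics/s4.png')[140:290,270:450]
cv2.imwrite('pics/c4.png',np.vstack([cv2.resize(a,(480,300)),cv2.copyMakeBorder(cv2.resize(b,(360,300),interpolation=cv2.INTER_CUBIC),0,0,0,120,cv2.BORDER_CONSTANT)]))"
```

```text
15.85 [0.5477 0.0216 0.1164] [ 0.1446  0.9895 -0.0005 -0.0011] feeder [ 26.4974 -86.2733] F [0.7742 2.8869 6.2216] N 7.92159633229602
```

View pics/c4.png

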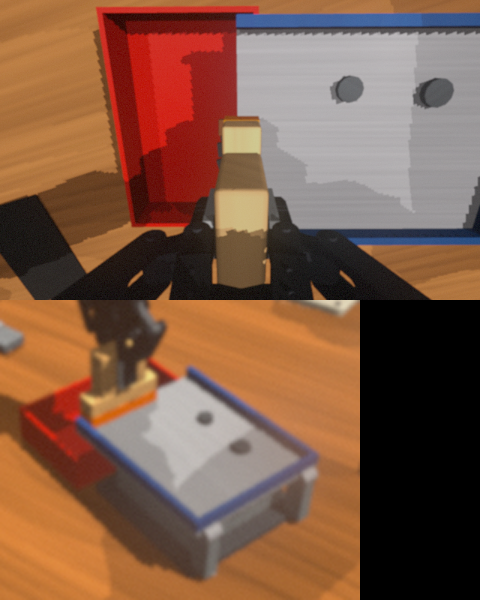

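Call:
{"method": "arm_command", "body": {"increments": [{"dx": 0.0,"dy": 0.0,"dz": -1.5,"wx": 0.0,"wy": 0.0,"wz": 0.0,"grip": 1.5},{"dx": 0.0,"dy": 0.0,"dz": -4.0,"wx": 0.0,"wy": 0.0,"wz": 0.0,"grip": 1.5},{"dx": 1.5,"dy": 4.0,"dz": -5.0,"wx": 0.0,"wy": 0.0,"wz": 0.0,"grip": 1.5},{"dx": 3.0,"dy": 8.0,"dz": -5.0,"wx": 0.0,"wy": 0.0,"wz": 0.0,"grip": 1.5},{"dx": 4.5,"dy": 12.0,"dz": -5.0,"wx": 0.0,"wy": 0.0,"wz": 0.0,"grip": 1.5},{"dx": 5.4,"dy": 15.5,"dz": -4.0,"wx": 0.0,"wy": 0.0,"wz": 0.0,"grip": 1.5},{"dx": 5.4,"dy": 16.6,"dz": -3.0,"wx": 0.0,"wy": 0.0,"wz": 0.0,"grip": 1.5},{"dx": 5.4,"dy": 16.6,"dz": -2.5,"wx": 0.0,"wy": 0.0,"wz": 0.0,"grip": 1.5},{"dx": 5.4,"dy": 16.6,"dz": -2.5,"wx": 0.0,"wy": 0.0,"wz": 0.0,"grip": 1.5}]}}

```text
clock: 16.85
eef_pos: [0.5415, 0.1942, 0.1382]
tool_rot: [0.145, 0.989, -0.003, -0.004]
ft_force: [-1.2, 0.8, -1.1]
grip_width: 0.0235
grasp_force: 59.4
```

```bash
python3 st.py; python3 -c "
from h import *
print(inc([*fw(-28,80),.1195],FA+np.pi))"
```

```text
17.05 [0.5434 0.1946 0.1409] [ 0.1456  0.9893 -0.0011 -0.0016] feeder [-26.7597  78.4489] F [-0.3408 -0.4249 -1.4407] N 0.2593292659658488
(array([0.1185, 0.1601, 2.138 ]), array([-0.0026, -0.0029, -0.0042]))
```

Call:
{"method": "arm_command", "body": {"increments": [{"dx": 0.1,"dy": 0.15,"dz": 0.8,"wx": 0.0,"wy": 0.0,"wz": -0.004,"grip": 1.5},{"dx": 0.1,"dy": 0.15,"dz": 1.5,"wx": 0.0,"wy": 0.0,"wz": -0.004,"grip": 1.5},{"dx": 0.1,"dy": 0.15,"dz": 2.0,"wx": 0.0,"wy": 0.0,"wz": -0.004,"grip": 1.5},{"dx": 0.1,"dy": 0.15,"dz": 2.1,"wx": 0.0,"wy": 0.0,"wz": -0.004,"grip": 1.5},{"dx": 0.1,"dy": 0.15,"dz": 2.1,"wx": 0.0,"wy": 0.0,"wz": -0.004,"grip": 1.5},{"dx": 0.1,"dy": 0.15,"dz": 2.1,"wx": 0.0,"wy": 0.0,"wz": -0.004,"grip": 1.5}]}}

```text
clock: 17.65
eef_pos: [0.5426, 0.198, 0.1197]
tool_rot: [0.142, 0.99, -0.001, -0.002]
ft_force: [-0.1, -0.2, -1.3]
grip_width: 0.0229
grasp_force: 59.5
```

```bash
python3 st.py
```

```text
17.85 [0.5427 0.198  0.1198] [ 0.1424  0.9898 -0.0007 -0.0015] feeder [-28.4014  81.5132] F [-0.066  -0.1421 -2.0129] N -0.31293735803566336
```

Now press down to contact (about 3.3 mm, plus about 0.7 mm of preload).

Call:
{"method": "arm_command", "body": {"increments": [{"dx": 0.0,"dy": 0.0,"dz": 0.1,"wx": 0.0,"wy": 0.0,"wz": 0.0,"grip": 1.5},{"dx": 0.0,"dy": 0.0,"dz": 0.2,"wx": 0.0,"wy": 0.0,"wz": 0.0,"grip": 1.5},{"dx": 0.0,"dy": 0.0,"dz": 0.3,"wx": 0.0,"wy": 0.0,"wz": 0.0,"grip": 1.5},{"dx": 0.0,"dy": 0.0,"dz": 0.36,"wx": 0.0,"wy": 0.0,"wz": 0.0,"grip": 1.5},{"dx": 0.0,"dy": 0.0,"dz": 0.36,"wx": 0.0,"wy": 0.0,"wz": 0.0,"grip": 1.5}]}}

```text
clock: 18.35
eef_pos: [0.5425, 0.1979, 0.1165]
tool_rot: [0.142, 0.99, -0.001, -0.002]
ft_force: [-2.2, 1.4, 2.1]
grip_width: 0.0235
grasp_force: 60.3
```

```bash
python3 st.py
```

```text
18.55 [0.5425 0.1979 0.1165] [ 0.1425  0.9898 -0.0008 -0.0016] feeder [-28.5883  81.3453] F [-2.13    0.091   3.8058] N 5.505764125392521
```

Call:
{"method": "arm_command", "body": {"increments": [{"dx": 0.0,"dy": -0.4,"dz": 0.025,"wx": 0.0,"wy": 0.0,"wz": 0.0,"grip": 1.5},{"dx": 0.0,"dy": -1.0,"dz": 0.025,"wx": 0.0,"wy": 0.0,"wz": 0.0,"grip": 1.5},{"dx": 0.0,"dy": -1.6,"dz": 0.025,"wx": 0.0,"wy": 0.0,"wz": 0.0,"grip": 1.5},{"dx": 0.0,"dy": -2.2,"dz": 0.025,"wx": 0.0,"wy": 0.0,"wz": 0.0,"grip": 1.5},{"dx": 0.0,"dy": -2.8,"dz": 0.025,"wx": 0.0,"wy": 0.0,"wz": 0.0,"grip": 1.5},{"dx": 0.0,"dy": -3.4,"dz": 0.025,"wx": 0.0,"wy": 0.0,"wz": 0.0,"grip": 1.5},{"dx": 0.0,"dy": -4.0,"dz": 0.025,"wx": 0.0,"wy": 0.0,"wz": 0.0,"grip": 1.5},{"dx": 0.0,"dy": -4.6,"dz": 0.025,"wx": 0.0,"wy": 0.0,"wz": 0.0,"grip": 1.5}]}}

```text
clock: 19.35
eef_pos: [0.5302, 0.1537, 0.1164]
tool_rot: [0.143, 0.99, -0.0, -0.001]
ft_force: [1.1, 4.0, 5.1]
grip_width: 0.0238
grasp_force: 60.5
```

```bash
python3 st.py
```

```text
19.55 [0.5299 0.1528 0.1164] [ 0.1429  0.9897 -0.0011 -0.0011] feeder [-27.8665  34.5172] F [0.2404 1.9289 5.9333] N 7.633340204254039
```

Call:
{"method": "arm_command", "body": {"increments": [{"dx": 0.0,"dy": -0.4,"dz": 0.0,"wx": 0.0,"wy": 0.0,"wz": 0.0,"grip": 1.5},{"dx": 0.0,"dy": -1.0,"dz": 0.0,"wx": 0.0,"wy": 0.0,"wz": 0.0,"grip": 1.5},{"dx": 0.0,"dy": -1.6,"dz": 0.01,"wx": 0.0,"wy": 0.0,"wz": 0.0,"grip": 1.5},{"dx": 0.0,"dy": -2.2,"dz": 0.01,"wx": 0.0,"wy": 0.0,"wz": 0.0,"grip": 1.5},{"dx": 0.0,"dy": -2.8,"dz": 0.01,"wx": 0.0,"wy": 0.0,"wz": 0.0,"grip": 1.5},{"dx": 0.0,"dy": -3.4,"dz": 0.01,"wx": 0.0,"wy": 0.0,"wz": 0.0,"grip": 1.5},{"dx": 0.0,"dy": -4.0,"dz": 0.01,"wx": 0.0,"wy": 0.0,"wz": 0.0,"grip": 1.5},{"dx": 0.0,"dy": -4.6,"dz": 0.01,"wx": 0.0,"wy": 0.0,"wz": 0.0,"grip": 1.5}]}}

```text
clock: 20.35
eef_pos: [0.5172, 0.1096, 0.1164]
tool_rot: [0.143, 0.99, -0.0, -0.001]
ft_force: [0.9, 3.9, 5.5]
grip_width: 0.0233
grasp_force: 60.5
```

```bash
python3 st.py
```

```text
20.55 [0.5169 0.1088 0.1164] [ 0.1429  0.9897 -0.001  -0.0011] feeder [-27.8494 -11.3984] F [0.5144 1.9558 6.2171] N 7.917054568901794
```

Call:
{"method": "arm_command", "body": {"increments": [{"dx": 0.0,"dy": -0.4,"dz": 0.0,"wx": 0.0,"wy": 0.0,"wz": 0.0,"grip": 1.5},{"dx": 0.0,"dy": -0.8,"dz": 0.0,"wx": 0.0,"wy": 0.0,"wz": 0.0,"grip": 1.5},{"dx": 0.0,"dy": -1.3,"dz": 0.0,"wx": 0.0,"wy": 0.0,"wz": 0.0,"grip": 1.5},{"dx": 0.0,"dy": -1.8,"dz": 0.0,"wx": 0.0,"wy": 0.0,"wz": 0.0,"grip": 1.5},{"dx": 0.0,"dy": -2.3,"dz": 0.0,"wx": 0.0,"wy": 0.0,"wz": 0.0,"grip": 1.5},{"dx": 0.0,"dy": -2.8,"dz": 0.0,"wx": 0.0,"wy": 0.0,"wz": 0.0,"grip": 1.5},{"dx": 0.0,"dy": -3.3,"dz": 0.0,"wx": 0.0,"wy": 0.0,"wz": 0.0,"grip": 1.5},{"dx": 0.0,"dy": -3.8,"dz": 0.0,"wx": 0.0,"wy": 0.0,"wz": 0.0,"grip": 1.5}]}}

```text
clock: 21.35
eef_pos: [0.5063, 0.0731, 0.1164]
tool_rot: [0.143, 0.99, -0.0, -0.001]
ft_force: [1.7, 4.1, 5.2]
grip_width: 0.0235
grasp_force: 60.5
```

```bash
python3 st.py
```

```text
21.55 [0.5061 0.0725 0.1164] [ 0.1428  0.9897 -0.001  -0.0012] feeder [-27.874  -49.2772] F [1.132  2.2697 6.3922] N 8.092154255857723
```

Call:
{"method": "arm_command", "body": {"increments": [{"dx": 0.0,"dy": -0.4,"dz": 0.0,"wx": 0.0,"wy": 0.0,"wz": 0.0,"grip": 1.5},{"dx": 0.0,"dy": -0.8,"dz": 0.0,"wx": 0.0,"wy": 0.0,"wz": 0.0,"grip": 1.5},{"dx": 0.0,"dy": -1.3,"dz": 0.0,"wx": 0.0,"wy": 0.0,"wz": 0.0,"grip": 1.5},{"dx": 0.0,"dy": -1.8,"dz": 0.0,"wx": 0.0,"wy": 0.0,"wz": 0.0,"grip": 1.5},{"dx": 0.0,"dy": -2.3,"dz": 0.0,"wx": 0.0,"wy": 0.0,"wz": 0.0,"grip": 1.5},{"dx": 0.0,"dy": -2.8,"dz": 0.0,"wx": 0.0,"wy": 0.0,"wz": 0.0,"grip": 1.5},{"dx": 0.0,"dy": -3.3,"dz": 0.0,"wx": 0.0,"wy": 0.0,"wz": 0.0,"grip": 1.5},{"dx": 0.0,"dy": -3.75,"dz": 0.0,"wx": 0.0,"wy": 0.0,"wz": 0.0,"grip": 1.5}]}}

```text
clock: 22.35
eef_pos: [0.4955, 0.037, 0.1164]
tool_rot: [0.143, 0.99, -0.0, -0.001]
ft_force: [1.4, 3.0, 5.2]
grip_width: 0.0231
grasp_force: 60.4
```

```bash
python3 st.py
```

```text
22.55 [0.4953 0.0364 0.1164] [ 0.1428  0.9897 -0.0011 -0.0014] feeder [-27.9964 -86.8834] F [0.5257 1.9147 5.8151] N 7.51510606077561
```

Call:
{"method": "arm_command", "body": {"increments": [{"dx": 0.0,"dy": 0.0,"dz": -2.0,"wx": 0.0,"wy": 0.0,"wz": 0.0,"grip": 1.5},{"dx": 0.0,"dy": 0.0,"dz": -5.0,"wx": 0.0,"wy": 0.0,"wz": 0.0,"grip": 1.5},{"dx": 0.0,"dy": 0.0,"dz": -8.0,"wx": 0.0,"wy": 0.0,"wz": 0.0,"grip": 1.5},{"dx": 0.0,"dy": 0.0,"dz": -8.0,"wx": 0.0,"wy": 0.0,"wz": 0.0,"grip": 1.5},{"dx": 0.0,"dy": 0.0,"dz": -8.0,"wx": 0.0,"wy": 0.0,"wz": 0.0,"grip": 1.5}]}}

```text
clock: 23.05
eef_pos: [0.4946, 0.0363, 0.1951]
tool_rot: [0.143, 0.99, -0.002, -0.003]
ft_force: [-0.7, -1.1, -1.5]
grip_width: 0.0237
grasp_force: 59.7
```

```bash
python3 st.py; python3 -c "
from h import *
print(inc([.607,-.255,.15],np.pi))"
```

```text
23.25 [0.4941 0.0368 0.194 ] [ 0.1426  0.9898 -0.0016 -0.0038] feeder [-29.244  -86.8413] F [-0.2708 -0.3788 -2.1859] N -0.4859106908032247
(array([-19.1023, -24.7903,   4.3709]), array([-0.0031, -0.0076, -0.2863]))
```

Call:
{"method": "arm_command", "body": {"increments": [{"dx": -2.0,"dy": -2.6,"dz": 0.0,"wx": 0.0,"wy": 0.0,"wz": -0.03,"grip": 1.5},{"dx": -4.5,"dy": -5.8,"dz": 0.0,"wx": 0.0,"wy": 0.0,"wz": -0.07,"grip": 1.5},{"dx": -7.0,"dy": -9.1,"dz": 0.0,"wx": 0.0,"wy": 0.0,"wz": -0.11,"grip": 1.5},{"dx": -9.5,"dy": -12.3,"dz": 0.0,"wx": 0.0,"wy": 0.0,"wz": -0.15,"grip": 1.5},{"dx": -12.0,"dy": -15.6,"dz": 0.0,"wx": 0.0,"wy": 0.0,"wz": -0.19,"grip": 1.5},{"dx": -14.5,"dy": -18.8,"dz": 0.5,"wx": 0.0,"wy": 0.0,"wz": -0.23,"grip": 1.5},{"dx": -17.0,"dy": -22.0,"dz": 1.0,"wx": 0.0,"wy": 0.0,"wz": -0.26,"grip": 1.5},{"dx": -19.1,"dy": -24.8,"dz": 2.0,"wx": 0.0,"wy": 0.0,"wz": -0.286,"grip": 1.5},{"dx": -19.1,"dy": -24.8,"dz": 3.0,"wx": 0.0,"wy": 0.0,"wz": -0.286,"grip": 1.5},{"dx": -19.1,"dy": -24.8,"dz": 3.0,"wx": 0.0,"wy": 0.0,"wz": -0.286,"grip": 1.5}]}}

```text
clock: 24.25
eef_pos: [0.6066, -0.2546, 0.1617]
tool_rot: [0.001, 1.0, 0.001, -0.005]
ft_force: [-0.7, 0.2, -2.0]
grip_width: 0.0237
grasp_force: 59.7
```

```bash
python3 st.py; python3 -c "
from h import *
print(inc([.607,-.255,.10],np.pi))
im,_=snap('top','t5')
cv2.imwrite('pics/c5.png',cv2.resize(cv2.cvtColor(im,4)[160:270,230:380],None,fx=5,fy=5,interpolation=cv2.INTER_CUBIC))"
```

```text
24.45 [ 0.6087 -0.2533  0.1664] [-0.0007  1.     -0.0006 -0.0018] feeder [ 163.0534 -332.5101] F [ 0.1263  0.1595 -1.2892] N 0.41075444309457443
(array([ 0.1459, -0.1597,  6.6405]), array([-0.0011, -0.0037,  0.0015]))
```

View pics/c5.png

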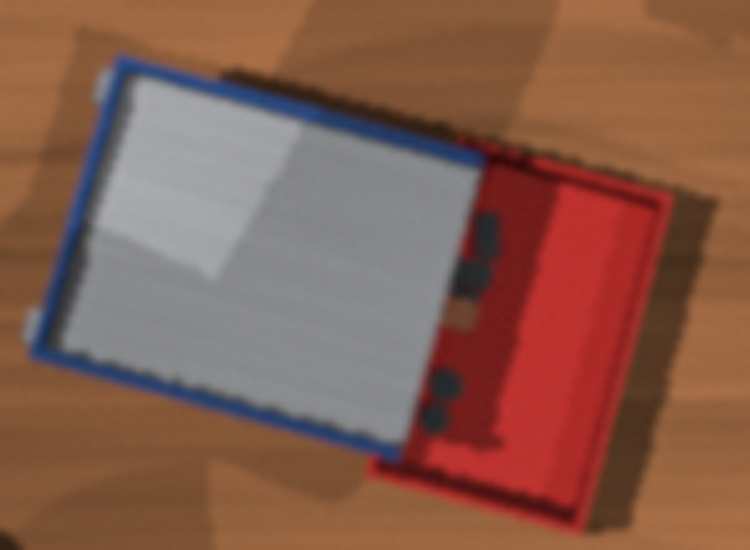

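Call:
{"method": "arm_command", "body": {"increments": [{"dx": 0.15,"dy": -0.16,"dz": 3.0,"wx": 0.0,"wy": 0.0,"wz": 0.0,"grip": 1.5},{"dx": 0.15,"dy": -0.16,"dz": 6.5,"wx": 0.0,"wy": 0.0,"wz": 0.0,"grip": 1.5},{"dx": 0.15,"dy": -0.16,"dz": 9.5,"wx": 0.0,"wy": 0.0,"wz": 0.0,"grip": 1.5},{"dx": 0.15,"dy": -0.16,"dz": 10.8,"wx": 0.0,"wy": 0.0,"wz": 0.0,"grip": 1.5},{"dx": 0.15,"dy": -0.16,"dz": 11.5,"wx": 0.0,"wy": 0.0,"wz": 0.0,"grip": 1.5},{"dx": 0.15,"dy": -0.16,"dz": 11.7,"wx": 0.0,"wy": 0.0,"wz": 0.0,"grip": 1.5},{"dx": 0.15,"dy": -0.16,"dz": 11.7,"wx": 0.0,"wy": 0.0,"wz": 0.0,"grip": 1.5}]}}

```text
clock: 25.2
eef_pos: [0.6079, -0.2566, 0.0505]
tool_rot: [-0.0, 1.0, -0.001, -0.001]
ft_force: [-0.2, 0.3, -1.7]
grip_width: 0.0231
grasp_force: 59.7
```

```bash
python3 st.py
```

```text
25.4 [ 0.6077 -0.2567  0.0504] [ 0.      1.     -0.0011 -0.0007] feeder [ 163.0876 -336.0376] F [-0.0999  0.1333 -1.5644] N 0.13557360696771092
```

Call:
{"method": "arm_command", "body": {"increments": [{"dx": 0.0,"dy": 0.0,"dz": 0.2,"wx": 0.0,"wy": 0.0,"wz": 0.0,"grip": 1.5},{"dx": 0.0,"dy": 0.0,"dz": 0.4,"wx": 0.0,"wy": 0.0,"wz": 0.0,"grip": 1.5},{"dx": 0.0,"dy": 0.0,"dz": 0.55,"wx": 0.0,"wy": 0.0,"wz": 0.0,"grip": 1.5},{"dx": 0.0,"dy": 0.0,"dz": 0.62,"wx": 0.0,"wy": 0.0,"wz": 0.0,"grip": 1.5},{"dx": 0.0,"dy": 0.0,"dz": 0.62,"wx": 0.0,"wy": 0.0,"wz": 0.0,"grip": 1.5},{"dx": 0.0,"dy": 0.0,"dz": 0.62,"wx": 0.0,"wy": 0.0,"wz": 0.0,"grip": 1.5}]}}

```text
clock: 26.0
eef_pos: [0.6068, -0.2564, 0.0445]
tool_rot: [0.0, 1.0, -0.001, -0.001]
ft_force: [-2.9, 1.5, 7.1]
grip_width: 0.0234
grasp_force: 60.9
```

```bash
python3 st.py
```

```text
26.2 [ 0.6068 -0.2564  0.0445] [-0.      1.     -0.0008 -0.0014] feeder [ 162.1369 -335.9766] F [-2.9457  0.9234  6.5064] N 8.206409279266644
```

Call:
{"method": "arm_command", "body": {"increments": [{"dx": 0.0,"dy": 0.0,"dz": -0.08,"wx": 0.0,"wy": 0.0,"wz": 0.0,"grip": 1.5},{"dx": 0.0,"dy": 0.0,"dz": -0.08,"wx": 0.0,"wy": 0.0,"wz": 0.0,"grip": 6.0},{"dx": 0.0,"dy": 0.0,"dz": -0.08,"wx": 0.0,"wy": 0.0,"wz": 0.0,"grip": 6.0},{"dx": 0.0,"dy": 0.0,"dz": -0.08,"wx": 0.0,"wy": 0.0,"wz": 0.0,"grip": 6.0},{"dx": 0.0,"dy": 0.0,"dz": -0.08,"wx": 0.0,"wy": 0.0,"wz": 0.0,"grip": 6.0},{"dx": 0.0,"dy": 0.0,"dz": -3.0,"wx": 0.0,"wy": 0.0,"wz": 0.0,"grip": 6.0},{"dx": 0.0,"dy": 0.0,"dz": -7.0,"wx": 0.0,"wy": 0.0,"wz": 0.0,"grip": 6.0},{"dx": 0.0,"dy": 0.0,"dz": -12.0,"wx": 0.0,"wy": 0.0,"wz": 0.0,"grip": 6.0},{"dx": 0.0,"dy": 0.0,"dz": -16.0,"wx": 0.0,"wy": 0.0,"wz": 0.0,"grip": 6.0},{"dx": 0.0,"dy": 0.0,"dz": -18.0,"wx": 0.0,"wy": 0.0,"wz": 0.0,"grip": 6.0}]}}

```text
clock: 27.2
eef_pos: [0.6091, -0.2568, 0.2279]
tool_rot: [-0.0, 1.0, -0.002, 0.002]
ft_force: [1.1, 0.2, 0.8]
grip_width: 0.0597
grasp_force: 0.0
```

Call:
{"method": "arm_command", "body": {"increments": [{"dx": 0.0,"dy": 4.0,"dz": 0.0,"wx": 0.0,"wy": 0.0,"wz": 0.0,"grip": 6.0},{"dx": 0.0,"dy": 8.0,"dz": 0.0,"wx": 0.0,"wy": 0.0,"wz": 0.0,"grip": 6.0},{"dx": 0.0,"dy": 12.0,"dz": 0.0,"wx": 0.0,"wy": 0.0,"wz": 0.0,"grip": 6.0},{"dx": 0.0,"dy": 16.0,"dz": 0.0,"wx": 0.0,"wy": 0.0,"wz": 0.0,"grip": 6.0},{"dx": 0.0,"dy": 18.0,"dz": 0.0,"wx": 0.0,"wy": 0.0,"wz": 0.0,"grip": 6.0},{"dx": 0.0,"dy": 18.0,"dz": 0.0,"wx": 0.0,"wy": 0.0,"wz": 0.0,"grip": 6.0},{"dx": 0.0,"dy": 18.0,"dz": 0.0,"wx": 0.0,"wy": 0.0,"wz": 0.0,"grip": 6.0},{"dx": 0.0,"dy": 18.0,"dz": 0.0,"wx": 0.0,"wy": 0.0,"wz": 0.0,"grip": 6.0}]}}

```text
clock: 28.0
eef_pos: [0.6075, -0.0771, 0.2224]
tool_rot: [0.001, 1.0, -0.001, -0.002]
ft_force: [-0.6, 0.4, 0.7]
grip_width: 0.0601
grasp_force: 0.0
```

```bash
python3 - <<'E'
from h import *
im,_=snap('wrist','w6');s,_=snap('scene','s6')
a=cv2.cvtColor(im,4);a=np.clip(255*(a/255.)**.6,0,255).astype(np.uint8);b=cv2.cvtColor(s,4)[135:225,140:270]
cv2.imwrite('pics/c6.png',np.vstack([cv2.resize(a[:260],None,fx=1,fy=1),cv2.copyMakeBorder(cv2.resize(b,(433,300),interpolation=cv2.INTER_CUBIC),0,0,0,207,cv2.BORDER_CONSTANT)]))
print(monitor.get_obs()['eef_pos'])
E
```

```text
[ 0.6074 -0.0774  0.2223]
```

View pics/c6.png

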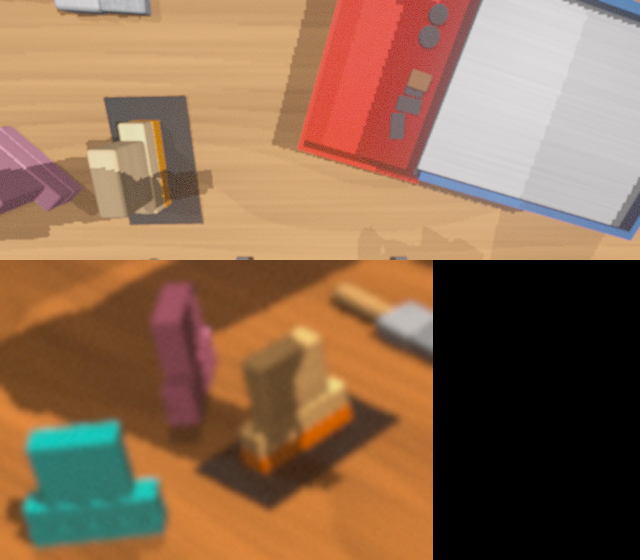

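The wrist view shows all six chips in the tray: slugs at (438,13) and (429,37), copper at (420,80) overlapping a dark chip at (413,93), and dark chips at (408,104) and (397,126). The deck is clear and level. The scraper stands upright on the pad, released.

```bash
python3 -c "
from workcell import job
print(job.job_done())"
```

```text
the job is handed in; nothing more can be done
None
```

I handed the job in at about 28 s: two strokes at roughly 7 to 8 N put all six chips in the red tray, and the scraper is back upright and released on its pad; the hand-in returned no verdict.

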